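Portion three chestnuts from the nut dispenser

ROBOT

A 7-joint arm with a two-finger parallel gripper is mounted at the origin on the work surface. World frame = base frame: x ahead of the robot, y to its left, z up, the work surface at z = 0. Lengths are in m, angles in rad, forces in N, time in s.
With the tool pointing down it reaches from about 0.4 to 0.875 m from the base axis. Payload 4.4 kg.
Tool frame: the origin (TCP) lies at the very end of the fingers, on their centre line; the grasp point (between the pads) lies 19 mm behind it (manip.grip_point_offset is the z of the grasp point in the tool frame, in m); z points along the fingers, y is the line along which they close (so a half turn about z gives the same grasp; the last joint's range is limited). The gripper opens to 85 mm and grips with 20 to 120 N. Pads are 22 mm wide; open, the fingers measure 114 mm over their backs; the gripper's body (76 mm by 85 mm) begins 54 mm behind the grasp point. The pads swing forward as they close: fully open they stand 13 mm farther back than shut.
Start: joints at [1.085, 0.628, 0.038, 1.517, -0.027, 0.996, -0.02], TCP at [0.265, -0.594, 0.231] pointing down, gripper open.
Joint ranges: [-3.06, 3.06], [-0.37, 2.12], [-1.25, 1.32], [0.18, 2.47], [-1.1, 4.24], [0.23, 1.98], [-2.94, 2.94]. Speed limits (rad/s): [2.57, 2.57, 3.14, 3.14, 3.14, 3.14, 3.14].

INTERFACE

Orientations are given as a rotation vector (axis times angle).
In Python, from bench import manip, eyes gives the robot as it stands. The module is installed in compiled form; this text tells all that it offers.
- The arm moves only by the tool jog_arm, never from a script. Its argument "series" is a list of rows, each an object with "rotation": the turn, a rotation vector about the tool's x, y, z as a fraction of full scale, a list of three; "translation": the shift along the tool's x, y, z as a fraction of full scale, a list of three; "fingers": the opening, from -1 (shut) to 1 (fully open). A call has 1 to 8 rows; each row is the pose to reach, as a shift and turn from the pose commanded when the call began, along the tool's axes at that moment, turning the shorter way round; what a row does not reach only later rows make up. Full scale, the value 1, is 0.25 m for a shift and 180 degrees for a turn. A row lasts 1/12 s, in which the tool goes at most 41.7 mm and 7.16 degrees, less where a joint would pass 70% of its speed; a pose out of reach is approached as far as the arm can. A call with a number of a shift or a turn outside -1 to 1 is refused whole. A call with a gripper value outside its range is refused whole. The fingers move at their own pace and stop on an object; "grip_force" is the grip in N (left out, the last holds). Time passes only in rows, so rows that repeat a pose let the fingers close. It gives the time, the measured TCP pose, the force, the opening and the grip force at its end, in the units of the state.
- manip.observe(): the state, without advancing time (a new reading comes with each control period).
- eyes.snapshot(name): name is "side" or "top" or "wrist"; returns a dict with "image" (384x512x3 uint8, red, green, blue), "mtx" (3x3 intrinsics, pixels), "R" (3x3) and "t" (3): a world point X has camera coordinates R X + t. Camera axes: x right, y down, z forward; pixel columns grow to the right and rows downward; lengths in m; the calibration is good to about 2 mm. A picture is of the moment at which its call begins. There is no depth.
- manip.job_done(): hands the job in; it is judged then, once.
The state is a dict: "clock": time; "qpos": joint angles; "joint_velocities": joint speeds; "joint_torque": joint torques, N m; "position": TCP position; "eef_rot": TCP orientation; "ft_force": force on the tool from outside, world axes, zero at the start; "moment": the same for the moment, N m; "opening": finger opening in m; "grasp_force": force on a finger pad.
Only numpy, scipy, OpenCV 4.12 (cv2) and the standard library are available. Lean on these libraries where they do the work, as an engineer would, in place of code of your own. Each camera call takes 0.05 s, during which the arm holds its last target. There are 200 camera calls.

TASK

Stand the steel bowl with the handle flat on the table right under the spout of the chestnut dispenser and let go of it. Then work the dispenser's paddle click by click (with its top going over towards the spout, one chestnut falls at every click) until exactly three chestnuts lie in the bowl and the other two are still up in the dispenser. Spill none, and leave everything else on the table where it stands.

Things in the scene. Friction and masses are not known exactly. Their poses are not given: they have to be found in the camera images.
- dispenser: Countertop nut dispenser, fixed to the table. Origin on the table top straight under the wheel's axle; x from the spout to the rear, z up; the spout looks to its -x, the paddle stands out on its -y side. Clear-sided body 40 mm wide (y -20 to 20). Dark foot plate x -20 to 130, y -60 to 60, 13 mm high; column at x 58 to 92.
- spout (a point): Centre of the steel spout's downward mouth, 95 mm above the table, about 35 x 32 mm, 92 mm to -x of the dispenser's origin, y 0 (axes as the dispenser's). The front of the chute reaches x -109. Chestnuts drop out here straight down or slightly forward (-x).
- wheel (a point): Axle of the dosing wheel, mid-width: 200 mm above the table, axle along the dispenser's y; round housing of 45 mm radius. Four pockets, one chestnut each: every click of the paddle drops the chestnut in the top pocket out of the spout and loads the next. Turn the top towards the spout (-x); no end stops.
- boss (a point): Outer face of the round black boss (34 mm radius) on the dispenser's -y side, on the axle, 46 mm out from its middle plane. It hides the clicks: four a turn. Turning resists with up to about 0.3 N m (8 to 14 N at the wings) early on, fading to nothing half-way to the next click (bar upright or level); past it the paddle snaps the rest by itself and stays.
- hopper_lid (a point): Top of the hopper's lid, 380 mm above the table (a knob on it reaches 402). The clear hopper with the chestnuts stands above the wheel and slopes to the rear: x -18 to 158, y -25 to 25, z 240 to 380 in the dispenser's frame. Keep clear of it.
- paddle_axis (a point): Middle of the black paddle on the turning axis: 200 mm above the table, 90 mm to -y of the dispenser's origin, same axes. A straight bar 90 mm long (two wings of 45 mm), 12 mm thick, 20 mm deep along y. At rest it leans 45 degrees: the wing on the spout side (-x) is up, or the rear one is; which is not told, see or feel it. It changes with every click.
- bowl_middle (a point): Centre of the steel handled bowl, half-way up (25 mm above its foot). Round, rim 120 mm across, foot 72 mm across, 50 mm high, 3 mm wall, about 0.24 kg, open upwards. z is up, the handle points to -x of its axes.
- bowl_handle (a point): Grip point of that bowl's straight flat handle: 105 mm from the bowl's centre along the bowl's -x, 43 mm above its foot. Handle 14 mm wide (along y), 10 mm thick (z), from the rim to 145 mm from the bowl's centre, level.
- chestnut1_mid (a point): Centre of whole chestnut 1, a dark brown ball of 28 mm, 14 g. The five chestnuts wait in single file in the dispenser (the first in the wheel's top pocket 222 mm above the table, the rest above it); this one is number 1 to fall.
- chestnut2_mid (a point): Centre of whole chestnut 2, a dark brown ball of 28 mm, 14 g. The five chestnuts wait in single file in the dispenser (the first in the wheel's top pocket 222 mm above the table, the rest above it); this one is number 2 to fall.
- chestnut3_mid (a point): Centre of whole chestnut 3, a dark brown ball of 28 mm, 14 g. The five chestnuts wait in single file in the dispenser (the first in the wheel's top pocket 222 mm above the table, the rest above it); this one is number 3 to fall.
- chestnut4_mid (a point): Centre of whole chestnut 4, a dark brown ball of 28 mm, 14 g. The five chestnuts wait in single file in the dispenser (the first in the wheel's top pocket 222 mm above the table, the rest above it); this one is number 4 to fall.
- chestnut5_mid (a point): Centre of whole chestnut 5, a dark brown ball of 28 mm, 14 g. The five chestnuts wait in single file in the dispenser (the first in the wheel's top pocket 222 mm above the table, the rest above it); this one is number 5 to fall.
- prep_bowl: Bystander: round steel bowl without handle, 124 mm across, 48 mm high; origin at the centre of its foot.
- mug: Bystander: glass mug 76 mm across, 115 mm high, with kitchen utensils standing in it up to 265 mm; origin at the centre of its foot.
- pepper_mill: Bystander: turned wooden pepper mill, 54 mm across its foot, 170 mm high; origin at the centre of its foot.
- spice_jar: Bystander: closed jar 58 mm across, 100 mm high; origin at the centre of its foot.
- tub_low: Bystander: lower of two stacked lidded food tubs, 160 x 120 mm, 81 mm high; origin at the centre of its underside.
- tub_high: Bystander: upper of the two stacked tubs (its feet in the lid of the lower one), same size.
- bowl: The handled bowl again, with its origin at the centre of its foot, z up, handle towards -x.
There are look-alikes about, which are no part of the job. What is shaped like the bowl but red is not meant.

How it is judged:
By the outcome, as a careful person would: the job done as asked, in the order asked, and still so for the second after the job is handed in, with the robot touching nothing.
It also fails if it takes over 64 s, if anything falls off the work surface, if the arm or the gripper's body presses on something with over 40 N, if the wrist force passes 120 N, or if a joint passes its speed limit or range.

## Working session

There is one attempt and no reset: what is moved stays moved. The work goes in short steps, Python scripts to look and compute and a tool call to move; the robot and the scene stay as the last step left them, time stands still between calls to the robot, and variables do not carry over. Pictures are saved under pics/ and viewed, at most 10 in all, crops included, and the job is handed in when it is done.

Besides the shell and the picture viewer there is one more tool, called after ">>>" as name(argument=value, ...) on one line, values as JSON. jog_arm: Moves the arm, as the interface text tells. Its arguments: {"type":"object","properties":{"series":{"type":"array"},"grip_force":{"type":"number"}},"required":["series"]}

```bash
mkdir -p pics
cat > h.py <<'E'
import numpy as np, cv2
from bench import manip, eyes
from scipy.spatial.transform import Rotation as Ro
def snap(n,f=None):
    s=eyes.snapshot(n)
    if f: cv2.imwrite('pics/'+f,cv2.cvtColor(s['image'],cv2.COLOR_RGB2BGR))
    return s
def ray(s,u,v):
    R=np.array(s['R']);c=-R.T@np.array(s['t']);d=R.T@np.linalg.inv(s['mtx'])@[u,v,1];return c,d/np.linalg.norm(d)
def onz(s,u,v,z):
    c,d=ray(s,u,v);return c+d*(z-c[2])/d[2]
def px(s,X):
    p=np.array(s['mtx'])@(np.array(s['R'])@X+s['t']);return p[:2]/p[2]
def tri(s1,p1,s2,p2):
    c1,d1=ray(s1,*p1);c2,d2=ray(s2,*p2)
    k=np.linalg.lstsq(np.c_[d1,-d2],c2-c1,rcond=None)[0];a=c1+k[0]*d1;b=c2+k[1]*d2
    return (a+b)/2,np.linalg.norm(a-b)
E
python3 - <<'E'
from h import *
a=snap('side')['image'];b=snap('top')['image']
for n,i in(('side',a),('top',b)):
    cv2.imwrite(f'pics/{n}0.png',cv2.cvtColor(cv2.resize(i,(800,600)),cv2.COLOR_RGB2BGR))
for n in('side','top','wrist'):
    s=eyes.snapshot(n);print(n,-np.array(s['R']).T@s['t'],np.array(s['R'])[2],s['mtx'][0][0])
print(manip.observe())
E
```

```text
side [0.14057632 1.18497561 1.2940475 ] [ 0.20102407 -0.75248583 -0.62717972] 484.13675788374064
top [ 0.28644102 -0.05818793  1.65700676] [ 0.13383665 -0.00442231 -0.99099354] 464.1695793680954
wrist [ 0.3436242  -0.55979311  0.37399473] [-0.30034368 -0.13270694 -0.94455415] 326.6116856171046
{'clock': 0.25, 'qpos': array([ 1.08518266,  0.62884688,  0.03846171,  1.51782271, -0.02695789,
        0.99629397, -0.01996848]), 'joint_velocities': array([ 1.69985759e-03, -3.59265087e-03, -1.15010017e-03, -3.64267734e-03,
       -5.54608780e-04,  1.61350001e-03, -9.09603141e-05]), 'joint_torque': array([-1.36259285e-03, -5.62896430e+01,  1.22392338e+00, -1.93373287e+01,
        1.07946261e-02,  7.56973430e-03, -1.94374053e-05]), 'position': array([ 0.26484591, -0.59330419,  0.23088749]), 'eef_rot': array([-3.07180743e+00, -6.54514923e-01,  3.10144371e-04]), 'ft_force': array([-0.68350632,  0.43182052, -0.29910154]), 'moment': array([ 0.01479079, -0.00194073, -0.02495115]), 'grasp_force': 0.0, 'opening': 0.08497560936114779}
```

View pics/side0.png

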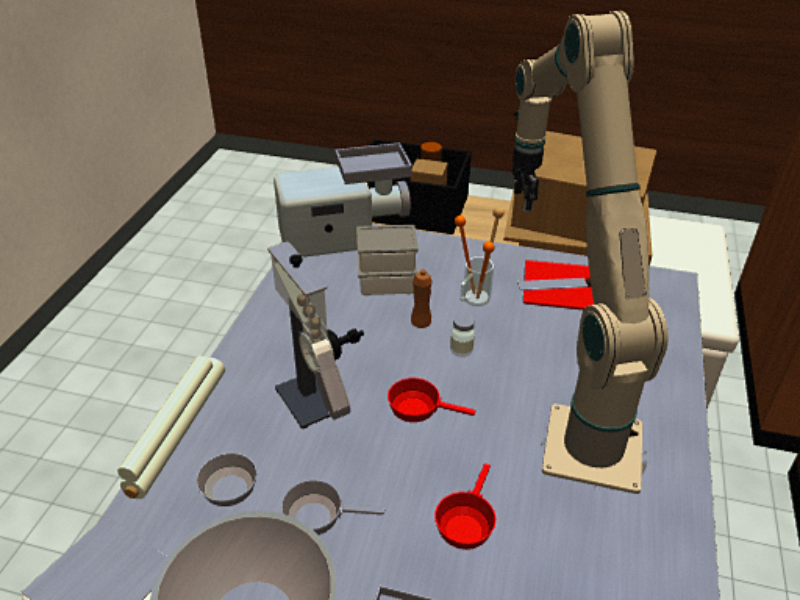

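View pics/top0.png

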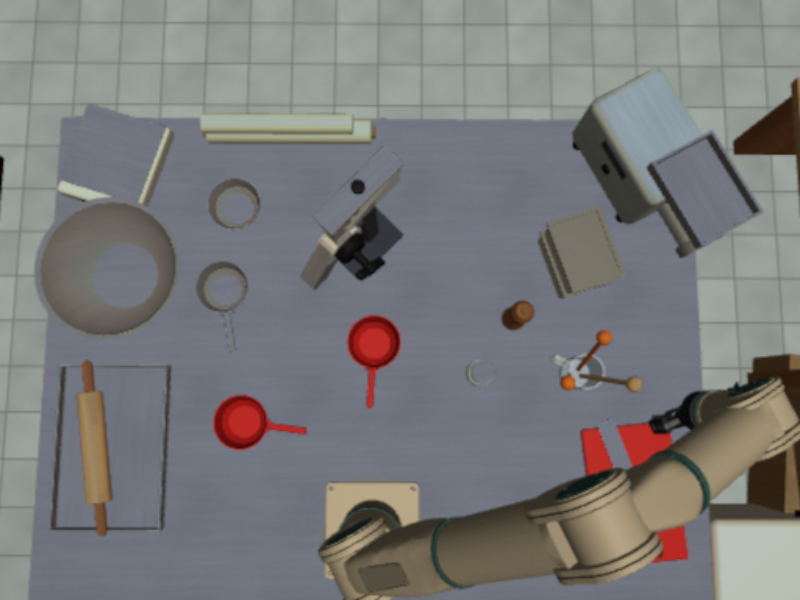

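The handled steel bowl could be confused with several things. In top0, the candidates are:
- steel bowl with handle, (222,287)
- prep bowl without handle, (234,204)
- red pans, (374,342) and (240,421)
- big bowl, (108,268)

I choose (222,287), which is side0 (312,505), and will check it in a close crop together with the dispenser.

Run:
```python
from h import *
a=snap('side')['image'];b=snap('top')['image']
A=cv2.resize(a[150:340,165:255],None,fx=3,fy=3,interpolation=cv2.INTER_CUBIC)   # 270x570
B=cv2.resize(b[85:235,115:265],None,fx=3.3334,fy=3.8,interpolation=cv2.INTER_CUBIC)
B=cv2.resize(b[85:235,115:265],(525,525),interpolation=cv2.INTER_CUBIC)
C=np.zeros((570,795,3),np.uint8);C[:,:270]=A;C[:525,270:]=B
cv2.imwrite('pics/c1.png',C[:,:,::-1])
```

```text
(no output)
```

View pics/c1.png

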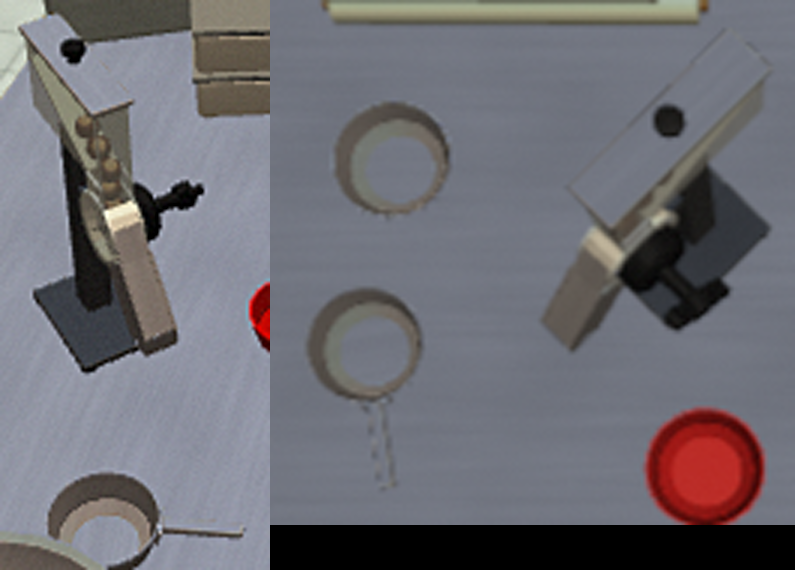

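The crop confirms the choice. The steel bowl's rim centre is at top crop (365,344), and its translucent-looking thin handle runs down to (388,488). The prep bowl at (391,158) has no handle. The dispenser lid corners are at (568,187), (728,28) and (772,72), and the foot corners are at (770,230) in the top crop and (90,370), (35,293) in the side crop.

Run:
```python
from h import *
from scipy.optimize import least_squares
S=snap('side');T=snap('top')
fb=lambda X,Y:(115+(X-270)/3.5,85+Y/3.5); fa=lambda X,Y:(165+X/3,150+Y/3)
obs=[(T,fb(568,187),(-.018,.025,.38)),(T,fb(728,28),(.158,.025,.38)),(T,fb(772,72),(.158,-.025,.38)),
(T,fb(770,230),(.13,-.06,.013)),(S,fa(90,370),(-.02,.06,.0)),(S,fa(35,293),(.13,.06,.013)),
(S,fa(20,30),(.158,.025,.38)),(S,fa(132,103),(-.018,-.025,.38))]
for s,p,X in obs: print(np.round(onz(s,*p,X[2]),4),X)
def f(q):
    c,s_=np.cos(q[2]),np.sin(q[2]);r=[]
    for s,p,X in obs: r+=list(px(s,np.array([q[0]+c*X[0]-s_*X[1],q[1]+s_*X[0]+c*X[1],X[2]]))-p)
    return r
o=least_squares(f,[.5,0,-.6],loss='soft_l1');q=o.x;print('disp',q,np.round(np.reshape(o.fun if 0 else f(q),(-1,2)),1))
c,s_=np.cos(q[2]),np.sin(q[2]);W=lambda x,y:np.round([q[0]+c*x-s_*y,q[1]+s_*x+c*y],4)
print('spout',W(-.092,0),'paddle',W(0,-.09),'axisdir(-y)',[s_,-c])
P=W(0,-.09)
for sg in(1,-1):
  for e in(1,-1):
    X=np.r_[W(-.0318*e,-.1),.2+.0318*e*sg]; t=px(T,X);u=px(S,X);print('lean front-up' if sg>0 else 'rear-up',e,'T',(t-[115,85])*3.5+[270,0],'S',(u-[165,150])*3)
for n,(X,Y) in dict(spout_end_mid_low=(560,335)).items(): print(n,onz(T,*fb(X,Y),.12))
for n,p,z in(('rimL',(307,344),.05),('rimR',(422,344),.05),('rimT',(365,287),.05),('rimB',(365,401),.05),('hend',(388,488),.048),('hst',(373,401),.048)):print(n,onz(T,*fb(*p),z))
for n,p,z in(('S hend',(243,533),.045),('S rimL',(48,512),.05),('S rimR',(160,514),.05)):print(n,onz(S,*fa(*p),z))
print('prep',onz(T,*fb(391,158),.048),'red',onz(T,*fb(705,467),.05))
print('red2',onz(T,240*.64,421*.64,.05),'jar',onz(T,482*.64,373*.64,.1))
```

```text
[0.6101 0.0995 0.38  ] (-0.018, 0.025, 0.38)
[ 0.7437 -0.0284  0.38  ] (0.158, 0.025, 0.38)
[ 0.7067 -0.0645  0.38  ] (0.158, -0.025, 0.38)
[ 0.6585 -0.0647  0.013 ] (0.13, -0.06, 0.013)
[0.6354 0.116  0.    ] (-0.02, 0.06, 0.0)
[0.7403 0.026  0.013 ] (0.13, 0.06, 0.013)
[ 0.7386 -0.0161  0.38  ] (0.158, 0.025, 0.38)
[0.5767 0.0752 0.38  ] (-0.018, -0.025, 0.38)
disp [ 0.60849773  0.06711893 -0.76235941] [[ 0.7 -0.9]
 [-1.6  1.2]
 [-1.5  0.4]
 [ 0.4 -0.7]
 [-0.9  1.7]
 [-0.4 -1.2]
 [ 0.5 -1.4]
 [ 1.  -2.7]]
spout [0.542  0.1307] paddle [0.5463 0.002 ] axisdir(-y) [np.float64(-0.6906297140228697), np.float64(-0.7232085439959136)]
lean front-up 1 T [678.81634011 331.63633901] S [207.21136643 186.28903743]
lean front-up -1 T [730.10913121 293.92590838] S [181.58805585 196.73158884]
rear-up 1 T [682.30760487 342.5839462 ] S [208.24723838 228.35754802]
rear-up -1 T [728.7121516  280.91004392] S [179.93918137 154.97595101]
spout_end_mid_low [0.53071511 0.13634207 0.12      ]
rimL [0.53170859 0.39765795 0.05      ]
rimR [0.53217253 0.28286811 0.05      ]
rimT [0.58983516 0.34189487 0.05      ]
rimB [0.47459658 0.33767318 0.05      ]
hend [0.38831341 0.312277   0.048     ]
hst [0.47486151 0.33020801 0.048     ]
S hend [0.38984062 0.31931148 0.045     ]
S rimL [0.58968297 0.3514891  0.05      ]
S rimR [0.47761936 0.32312895 0.05      ]
prep [0.72358062 0.32087919 0.048     ] red [ 0.41010145 -0.00102552  0.05      ]
red2 [0.23471757 0.28982796 0.05      ] jar [ 0.33921805 -0.23453129  0.1       ]
```

```bash
cat >> h.py <<'E'
def down(yaw): # tool z down, tool x at yaw (deg)
    a=np.radians(yaw);x=np.array([np.cos(a),np.sin(a),0]);z=np.array([0,0,-1.]);return np.c_[x,np.cross(z,x),z]
def plan(*ts,cur=None): # targets (x,y,z,yaw)
    o=manip.observe();p=o['position'];R=Ro.from_rotvec(o['eef_rot']).as_matrix()
    print(round(o['clock'],2),np.round(p,4),'yaw',round(np.degrees(np.arctan2(R[1,0],R[0,0])),1),'F',np.round(o['ft_force'],1),round(o['opening'],4))
    for x,y,z,w in ts:
        q=np.array([x,y,z]);R1=down(w)
        print('T',np.round(R.T@(q-p)/.25,3),'R',np.round(Ro.from_matrix(R.T@R1).as_rotvec()/np.pi,3));p,R=q,R1
E
python3 -c "
from h import *
plan((.34,-.38,.36,24),(.44,-.15,.36,24),(.44,.07,.36,16),(.428,.29,.3,9.5),(.428,.323,.12,9.5))"
```

```text
0.45 [ 0.2649 -0.5935  0.2312] yaw 24.1 F [ 0.3 -0.2  0.5] 0.0853
T [ 0.622 -0.658 -0.515] R [-0. -0.  0.]
T [ 0.74  -0.678  0.   ] R [0. 0. 0.]
T [ 0.358 -0.804  0.   ] R [0.    0.    0.044]
T [ 0.196 -0.859  0.24 ] R [0.    0.    0.036]
T [ 0.022 -0.13   0.72 ] R [0. 0. 0.]
```

>>> jog_arm(series=[{"translation": [0,0,-0.5],"rotation": [0,0,0],"fingers": 1},{"translation": [0,0,-0.515],"rotation": [0,0,0],"fingers": 1},{"translation": [0,0,-0.515],"rotation": [0,0,0],"fingers": 1},{"translation": [0.62,-0.66,-0.515],"rotation": [0,0,0],"fingers": 1},{"translation": [0.62,-0.66,-0.515],"rotation": [0,0,0],"fingers": 1},{"translation": [0.62,-0.66,-0.515],"rotation": [0,0,0],"fingers": 1},{"translation": [0.62,-0.66,-0.515],"rotation": [0,0,0],"fingers": 1},{"translation": [0.62,-0.66,-0.515],"rotation": [0,0,0],"fingers": 1}])

```text
clock: 1.12
position: [0.3336, -0.3949, 0.36]
eef_rot: [3.072, 0.654, 0.001]
ft_force: [0.6, 0.2, 0.3]
opening: 0.0854
grasp_force: 0.0
```

>>> jog_arm(series=[{"translation": [0.74,-0.68,0],"rotation": [0,0,0],"fingers": 1},{"translation": [0.74,-0.68,0],"rotation": [0,0,0],"fingers": 1},{"translation": [0.74,-0.68,0],"rotation": [0,0,0],"fingers": 1},{"translation": [0.74,-0.68,0],"rotation": [0,0,0],"fingers": 1},{"translation": [0.74,-0.68,0],"rotation": [0,0,0],"fingers": 1},{"translation": [0.74,-0.68,0],"rotation": [0,0,0],"fingers": 1},{"translation": [0.74,-0.68,0],"rotation": [0,0,0],"fingers": 1},{"translation": [0.74,-0.68,0],"rotation": [0,0,0],"fingers": 1}])

```text
clock: 1.78
position: [0.434, -0.1635, 0.36]
eef_rot: [-3.07, -0.664, -0.001]
ft_force: [-0.6, -0.2, 0.2]
opening: 0.0851
grasp_force: 0.0
```

>>> jog_arm(series=[{"translation": [0.36,-0.8,0],"rotation": [0,0,0.044],"fingers": 0.2},{"translation": [0.36,-0.8,0],"rotation": [0,0,0.044],"fingers": 0.2},{"translation": [0.36,-0.8,0],"rotation": [0,0,0.044],"fingers": 0.2},{"translation": [0.36,-0.8,0],"rotation": [0,0,0.044],"fingers": 0.2},{"translation": [0.36,-0.8,0],"rotation": [0,0,0.044],"fingers": 0.2},{"translation": [0.36,-0.8,0],"rotation": [0,0,0.044],"fingers": 0.2},{"translation": [0.36,-0.8,0],"rotation": [0,0,0.044],"fingers": 0.2},{"translation": [0.36,-0.8,0],"rotation": [0,0,0.044],"fingers": 0.2}])

```text
clock: 2.45
position: [0.4338, 0.0521, 0.3598]
eef_rot: [3.11, 0.44, -0.0]
ft_force: [-0.3, -1.2, 0.7]
opening: 0.0517
grasp_force: 0.0
```

>>> jog_arm(series=[{"translation": [0.2,-0.86,0.24],"rotation": [0,0,0.036],"fingers": 0.2},{"translation": [0.2,-0.86,0.24],"rotation": [0,0,0.036],"fingers": 0.2},{"translation": [0.2,-0.86,0.24],"rotation": [0,0,0.036],"fingers": 0.2},{"translation": [0.2,-0.86,0.24],"rotation": [0,0,0.036],"fingers": 0.2},{"translation": [0.2,-0.86,0.24],"rotation": [0,0,0.036],"fingers": 0.2},{"translation": [0.2,-0.86,0.24],"rotation": [0,0,0.036],"fingers": 0.2},{"translation": [0.2,-0.86,0.24],"rotation": [0,0,0.036],"fingers": 0.2},{"translation": [0.2,-0.86,0.24],"rotation": [0,0,0.036],"fingers": 0.2}])

```text
clock: 3.12
position: [0.4228, 0.2721, 0.299]
eef_rot: [3.129, 0.263, -0.002]
ft_force: [0.5, -0.7, 0.0]
opening: 0.0515
grasp_force: 0.0
```

```bash
python3 -c "
from h import *
s=snap('wrist','w1.png')
for X in ((.428,.323,.048),(.388,.316,.048),(.533,.339,.05)):print(px(s,np.array(X)))
plan((.428,.323,.12,9.5),(.428,.323,.024,9.5))"
```

```text
[218.15506427 138.24046525]
[219.73340481 170.48943468]
[215.3602087   42.42596439]
3.17 [0.4232 0.2709 0.2994] yaw 9.5 F [0.9 0.2 0. ] 0.0512
T [ 0.054 -0.204  0.717] R [ 0.001  0.    -0.   ]
T [0.    0.    0.384] R [0. 0. 0.]
```

View pics/w1.png

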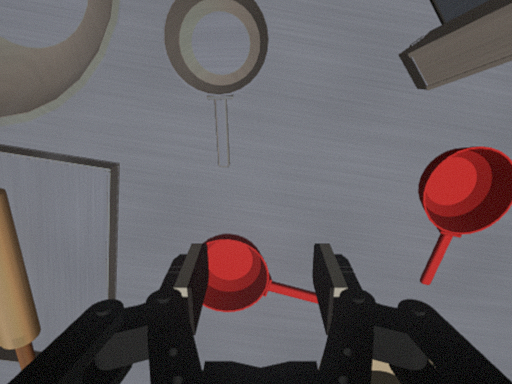

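The wrist view shows the steel bowl's rim at (216,42) and its handle from (220,97) to (224,166). That is about 3 mm further to -y than predicted, so I'll aim at (0.429, 0.320) with yaw 10.3°.

```bash
python3 -c "
from h import *
plan((.429,.320,.12,10.3),(.429,.320,.024,10.3))"
```

```text
3.17 [0.4232 0.2709 0.2994] yaw 9.5 F [0.9 0.2 0. ] 0.0512
T [ 0.056 -0.191  0.717] R [ 0.001  0.    -0.005]
T [0.    0.    0.384] R [0. 0. 0.]
```

>>> jog_arm(series=[{"translation": [0.056,-0.191,0.4],"rotation": [0,0,-0.005],"fingers": 0},{"translation": [0.056,-0.191,0.4],"rotation": [0,0,-0.005],"fingers": 0},{"translation": [0.056,-0.191,0.72],"rotation": [0,0,-0.005],"fingers": 0},{"translation": [0.056,-0.191,0.72],"rotation": [0,0,-0.005],"fingers": 0},{"translation": [0.056,-0.191,0.72],"rotation": [0,0,-0.005],"fingers": 0},{"translation": [0.056,-0.191,0.72],"rotation": [0,0,-0.005],"fingers": 0},{"translation": [0.056,-0.191,0.72],"rotation": [0,0,-0.005],"fingers": 0}])

```text
clock: 3.75
position: [0.4288, 0.3202, 0.1196]
eef_rot: [3.126, 0.284, -0.001]
ft_force: [-0.0, 0.8, 0.1]
opening: 0.0427
grasp_force: 0.0
```

```bash
python3 -c "
from h import *
plan((.429,.320,.024,10.3))
s=snap('wrist','w2.png')
for X in ((.429,.320,.048),(.388,.313,.048),(.533,.339,.05)):print(px(s,np.array(X)))"
```

```text
3.75 [0.4288 0.3202 0.1196] yaw 10.4 F [-0.   0.8  0.1] 0.0427
T [0.001 0.    0.382] R [0.001 0.    0.   ]
[258.68609278 203.65509247]
[258.14825332 255.22390715]
[258.34114004  39.83047178]
```

View pics/w2.png

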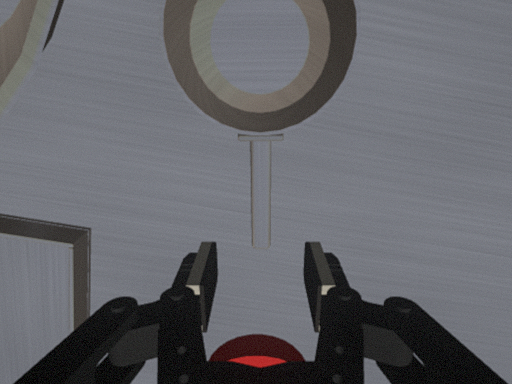

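The handle is centred between the fingers, spanning (251–271, 140–247), and aligned with them. I'll descend and grip.

>>> jog_arm(series=[{"translation": [0,0,0.16],"rotation": [0,0,0],"fingers": 0},{"translation": [0,0,0.3],"rotation": [0,0,0],"fingers": 0},{"translation": [0,0,0.38],"rotation": [0,0,0],"fingers": 0},{"translation": [0,0,0.38],"rotation": [0,0,0],"fingers": 0},{"translation": [0,0,0.38],"rotation": [0,0,0],"fingers": -1},{"translation": [0,0,0.38],"rotation": [0,0,0],"fingers": -1},{"translation": [0,0,0.38],"rotation": [0,0,0],"fingers": -1},{"translation": [0,0,0.38],"rotation": [0,0,0],"fingers": -1}], grip_force=60)

```text
clock: 4.47
position: [0.4293, 0.3238, 0.0269]
eef_rot: [-3.126, -0.288, -0.006]
ft_force: [0.6, -1.0, 2.2]
opening: 0.0122
grasp_force: 59.4
```

>>> jog_arm(series=[{"translation": [0,0,0],"rotation": [0,0,0],"fingers": -1},{"translation": [0,0,0],"rotation": [0,0,0],"fingers": -1},{"translation": [0,0,0],"rotation": [0,0,0],"fingers": -1},{"translation": [0,0,-0.03],"rotation": [0,0,0],"fingers": -1},{"translation": [0,0,-0.06],"rotation": [0,0,0],"fingers": -1},{"translation": [0,0,-0.06],"rotation": [0,0,0],"fingers": -1}])

```text
clock: 4.97
position: [0.4277, 0.3232, 0.0409]
eef_rot: [-3.128, -0.289, -0.0]
ft_force: [-0.5, -0.6, -2.5]
opening: 0.0126
grasp_force: 58.9
```

```bash
python3 -c "
from h import *
o=manip.observe();print(o['grasp_force'],o['moment'])
plan((.433,.24,.04,4),(.433,.16,.04,-10),(.433,.154,.025,-10))"
```

```text
58.860923051834106 [-0.04100317  0.24711904  0.03009927]
4.97 [0.4277 0.3232 0.0409] yaw 10.6 F [-0.5 -0.6 -2.5] 0.0126
T [-0.04   0.331  0.003] R [-0.    -0.     0.036]
T [-0.022  0.319  0.   ] R [0.    0.    0.078]
T [0.004 0.024 0.06 ] R [0. 0. 0.]
```

>>> jog_arm(series=[{"translation": [-0.02,0.1,0],"rotation": [0,0,0.015],"fingers": -1},{"translation": [-0.03,0.2,0],"rotation": [0,0,0.036],"fingers": -1},{"translation": [-0.04,0.32,0],"rotation": [0,0,0.06],"fingers": -1},{"translation": [-0.06,0.44,0],"rotation": [0,0,0.085],"fingers": -1},{"translation": [-0.08,0.54,0],"rotation": [0,0,0.11],"fingers": -1},{"translation": [-0.095,0.62,0],"rotation": [0,0,0.115],"fingers": -1},{"translation": [-0.1,0.655,0],"rotation": [0,0,0.115],"fingers": -1},{"translation": [-0.1,0.655,0],"rotation": [0,0,0.115],"fingers": -1}])

```text
clock: 5.63
position: [0.4328, 0.155, 0.0397]
eef_rot: [3.127, -0.282, -0.002]
ft_force: [0.9, -0.4, -2.2]
opening: 0.0125
grasp_force: 58.9
```

```bash
python3 -c "
from h import *
plan((.433,.154,.04,-10))
S=snap('side');T=snap('top')
for s in(S,T): print(px(s,np.array([.542,.131,.095])),px(s,np.array([.536,.136,.064])))
A=cv2.resize(S['image'][205:295,190:310],(400,300),interpolation=3);B=cv2.resize(T['image'][130:220,160:280],(400,300),interpolation=3)
cv2.imwrite('pics/c2.png',np.hstack([A,B])[:,:,::-1])"
```

```text
5.63 [0.4328 0.155  0.0397] yaw -10.3 F [ 0.9 -0.4 -2.2] 0.0125
T [ 0.002  0.004 -0.001] R [ 0.001  0.    -0.002]
[217.63404321 263.03049695] [219.21524889 270.74382965]
[200.3996292  178.60426853] [199.97727324 181.75165711]
```

View pics/c2.png

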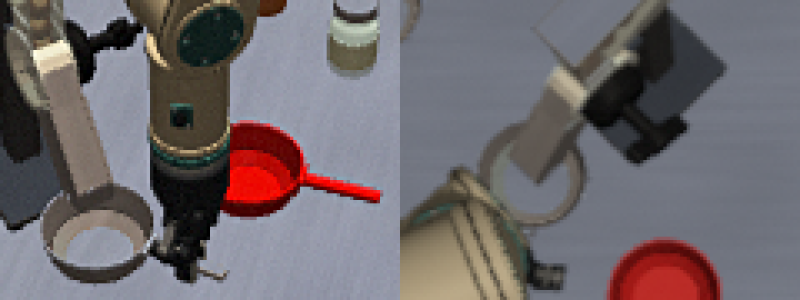

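The bowl rim centre is at side (219.4, 271.6) and top (199.5, 182). That is within a pixel of the predicted position under the spout, so I'll set it down and let go.

>>> jog_arm(series=[{"translation": [0,0,0.025],"rotation": [0,0,0],"fingers": -1},{"translation": [0,0,0.045],"rotation": [0,0,0],"fingers": -1},{"translation": [0,0,0.052],"rotation": [0,0,0],"fingers": -1},{"translation": [0,0,0.052],"rotation": [0,0,0],"fingers": -1},{"translation": [0,0,0.052],"rotation": [0,0,0],"fingers": -1}])

```text
clock: 6.15
position: [0.4328, 0.1594, 0.0268]
eef_rot: [-3.128, 0.273, -0.0]
ft_force: [-2.0, 1.7, 4.9]
opening: 0.0126
grasp_force: 59.9
```

>>> jog_arm(series=[{"translation": [0,0,0],"rotation": [0,0,0],"fingers": -0.2},{"translation": [0,0,0],"rotation": [0,0,0],"fingers": -0.1},{"translation": [0,0,0],"rotation": [0,0,0],"fingers": -0.1},{"translation": [0,0,0],"rotation": [0,0,0],"fingers": -0.1},{"translation": [0,0,0],"rotation": [0,0,0],"fingers": -0.1},{"translation": [0,0,0],"rotation": [0,0,0],"fingers": -0.1}])

```text
clock: 6.65
position: [0.4332, 0.1574, 0.0267]
eef_rot: [3.129, -0.278, 0.0]
ft_force: [0.3, -0.2, -0.2]
opening: 0.0383
grasp_force: 0.0
```

```bash
cat >> h.py <<'E'
Q=[0.6085,0.0671,-0.7624]
def W(x,y):
    c,s=np.cos(Q[2]),np.sin(Q[2]);return Q[0]+c*x-s*y,Q[1]+s*x+c*y
E
python3 -c "
from h import *
print(W(-.038,-.095))
plan((.43,.157,.27,-10.2),(*W(-.06,-.12),.28,-43.7),(*W(-.038,-.096),.26,-43.7),(*W(-.038,-.096),.203,-43.7))"
```

```text
(np.float64(0.515406529244856), np.float64(0.02464289573273841))
6.65 [0.4332 0.1574 0.0267] yaw -10.2 F [ 0.3 -0.2 -0.2] 0.0383
T [-0.012  0.004 -0.973] R [ 0. -0.  0.]
T [ 0.301  0.495 -0.04 ] R [0.    0.    0.186]
T [ 0.088 -0.096  0.08 ] R [0. 0. 0.]
T [0.    0.    0.228] R [0. 0. 0.]
```

>>> jog_arm(series=[{"translation": [0,0,-0.1],"rotation": [0,0,0],"fingers": -0.1},{"translation": [0,0,-0.25],"rotation": [0,0,0],"fingers": -0.1},{"translation": [0,0,-0.97],"rotation": [0,0,0],"fingers": -1},{"translation": [0,0,-0.97],"rotation": [0,0,0],"fingers": -1},{"translation": [0,0,-0.97],"rotation": [0,0,0],"fingers": -1},{"translation": [0,0,-0.97],"rotation": [0,0,0],"fingers": -1},{"translation": [0,0,-0.97],"rotation": [0,0,0],"fingers": -1},{"translation": [0,0,-0.97],"rotation": [0,0,0],"fingers": -1}])

```text
clock: 7.32
position: [0.4354, 0.1583, 0.2733]
eef_rot: [-3.126, 0.279, -0.013]
ft_force: [1.3, 0.6, -0.9]
opening: -0.0003
grasp_force: 0.0
```

>>> jog_arm(series=[{"translation": [0.3,0.5,-0.04],"rotation": [0,0,0.186],"fingers": -1},{"translation": [0.3,0.5,-0.04],"rotation": [0,0,0.186],"fingers": -1},{"translation": [0.3,0.5,-0.04],"rotation": [0,0,0.186],"fingers": -1},{"translation": [0.3,0.5,-0.04],"rotation": [0,0,0.186],"fingers": -1},{"translation": [0.3,0.5,-0.04],"rotation": [0,0,0.186],"fingers": -1},{"translation": [0.3,0.5,-0.04],"rotation": [0,0,0.186],"fingers": -1},{"translation": [0.3,0.5,-0.04],"rotation": [0,0,0.186],"fingers": -1},{"translation": [0.3,0.5,-0.04],"rotation": [0,0,0.186],"fingers": -1}])

```text
clock: 7.98
position: [0.4842, 0.0222, 0.2785]
eef_rot: [2.919, -1.161, -0.003]
ft_force: [0.7, 0.7, -0.5]
opening: -0.0001
grasp_force: 0.0
```

```bash
python3 -c "
from h import *
plan((*W(-.038,-.096),.26,-43.7),(*W(-.038,-.096),.203,-43.7))
s=snap('wrist','w3.png');S=snap('side');T=snap('top')
for y in(-.08,-.1):
  for e in(1,-1):
    X=np.r_[W(-.0318*e,y),.2+.0318*e];print(X,px(s,X))
A=cv2.resize(S['image'][180:285,185:275],(343,400),interpolation=3);B=s['image'][:,60:];A=cv2.resize(A,(329,384))
cv2.imwrite('pics/c3.png',np.hstack([A,B])[:,:,::-1])"
```

```text
7.98 [0.4842 0.0222 0.2785] yaw -43.4 F [ 0.7  0.7 -0.5] -0.0001
T [ 0.084 -0.089  0.074] R [0.    0.    0.002]
T [0.    0.    0.228] R [0. 0. 0.]
[0.53025013 0.03120852 0.2318    ] [197.68175731 178.1146745 ]
[ 0.57624442 -0.0127174   0.1682    ] [208.29547189  68.62070243]
[0.51643695 0.01674491 0.2318    ] [230.5452396  178.25223321]
[ 0.56243123 -0.02718101  0.1682    ] [235.7626297   68.75351695]
```

View pics/c3.png

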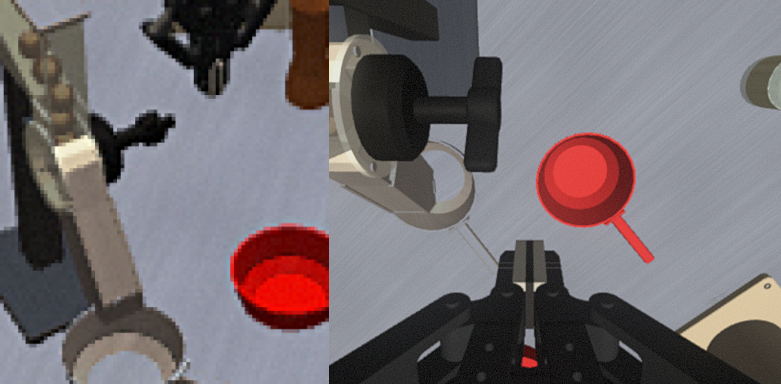

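The wrist view shows the paddle's spout-side wing at px (197–229, 172) nearer and wider than its rear wing at (206–233, 57). So the spout-side wing is up, and click 1 is a push down on it.

>>> jog_arm(series=[{"translation": [0.09,-0.09,0],"rotation": [0,0,0],"fingers": -1},{"translation": [0.09,-0.09,0.07],"rotation": [0,0,0],"fingers": -1},{"translation": [0.09,-0.09,0.15],"rotation": [0,0,0],"fingers": -1},{"translation": [0.09,-0.09,0.2],"rotation": [0,0,0],"fingers": -1},{"translation": [0.09,-0.09,0.23],"rotation": [0,0,0],"fingers": -1},{"translation": [0.09,-0.09,0.26],"rotation": [0,0,0],"fingers": -1}])

```text
clock: 8.63
position: [0.5082, 0.0304, 0.2137]
eef_rot: [-2.918, 1.158, 0.03]
ft_force: [-22.8, 20.9, 15.9]
opening: 0.0001
grasp_force: 16.9
```

>>> jog_arm(series=[{"translation": [0,0,0.015],"rotation": [0,0,0],"fingers": -1},{"translation": [0,0,0.03],"rotation": [0,0,0],"fingers": -1},{"translation": [0,0,0.04],"rotation": [0,0,0],"fingers": -1},{"translation": [0,0,0.05],"rotation": [0,0,0],"fingers": -1}])

```text
clock: 8.97
position: [0.5056, 0.0327, 0.1994]
eef_rot: [-2.92, 1.153, 0.038]
ft_force: [-19.9, 21.0, 3.2]
opening: -0.0001
grasp_force: 14.5
```

>>> jog_arm(series=[{"translation": [0,0,-0.1],"rotation": [0,0,0],"fingers": -1},{"translation": [0,0,-0.2],"rotation": [0,0,0],"fingers": -1},{"translation": [0,0,-0.25],"rotation": [0,0,0],"fingers": -1},{"translation": [-0.03,0.09,-0.31],"rotation": [0,0,0],"fingers": -1},{"translation": [-0.08,0.09,-0.31],"rotation": [0,0,0],"fingers": -1},{"translation": [-0.08,0.09,-0.31],"rotation": [0,0,0],"fingers": -1},{"translation": [-0.08,0.09,-0.31],"rotation": [0,0,0],"fingers": -1}])

```text
clock: 9.55
position: [0.4866, 0.0204, 0.2793]
eef_rot: [-2.917, 1.164, -0.0]
ft_force: [0.3, 0.1, 0.0]
opening: -0.0002
grasp_force: 0.0
```

```bash
python3 -c "
from h import *
plan((*W(-.025,-.096),.26,-43.7),(*W(-.025,-.096),.203,-43.7))
s=snap('wrist','w4.png');S=snap('side')
A=cv2.resize(S['image'][180:285,185:275],(329,384),interpolation=3)
cv2.imwrite('pics/c4.png',np.hstack([A,s['image'][:,60:]])[:,:,::-1])"
```

```text
9.55 [0.4866 0.0204 0.2793] yaw -43.5 F [0.3 0.1 0. ] -0.0002
T [ 0.124 -0.088  0.077] R [-0.    -0.     0.001]
T [0.    0.    0.228] R [0. 0. 0.]
```

View pics/c4.png

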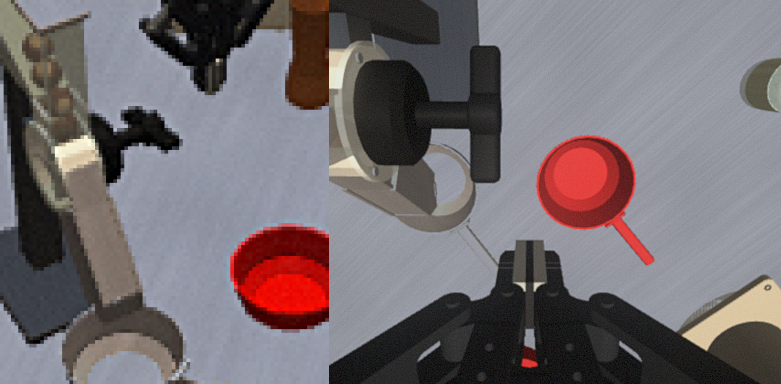

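```bash
python3 -c "
from h import *
s=eyes.snapshot('wrist')
a=onz(s,485-269,46,.206);b=onz(s,485-269,182,.206);m=(a+b)/2-[Q[0],Q[1],0];c,n=np.cos(Q[2]),np.sin(Q[2])
print(a,b,np.linalg.norm(a-b),'axis disp xy',c*m[0]+n*m[1],-n*m[0]+c*m[1])
plan((*W(-.025,-.096),.23,-43.7),(*W(-.025,-.096),.19,-43.7))"
```

```text
[ 0.5805664  -0.03182378  0.206     ] [0.52029422 0.03090319 0.206     ] 0.08699085816581525 axis disp xy 0.00466626052251156 -0.08896464497386236
9.7 [0.4871 0.0197 0.2787] yaw -43.6 F [ 0.4 -1.   0.2] -0.0003
T [ 0.12  -0.088  0.195] R [0.    0.    0.001]
T [0.   0.   0.16] R [0. 0. 0.]
```

The bar now stands level, exactly half-way, so it needs a small further nudge. The axis lies 4.7 mm further to the rear than I took it, and I correct for that.

>>> jog_arm(series=[{"translation": [0.13,-0.09,0],"rotation": [0,0,0],"fingers": -1},{"translation": [0.13,-0.09,0.1],"rotation": [0,0,0],"fingers": -1},{"translation": [0.13,-0.09,0.2],"rotation": [0,0,0],"fingers": -1},{"translation": [0.13,-0.09,0.26],"rotation": [0,0,0],"fingers": -1},{"translation": [0.13,-0.09,0.3],"rotation": [0,0,0],"fingers": -1},{"translation": [0.13,-0.09,0.33],"rotation": [0,0,0],"fingers": -1},{"translation": [0.13,-0.09,0.33],"rotation": [0,0,0],"fingers": -1}])

```text
clock: 10.28
position: [0.5254, 0.0131, 0.1953]
eef_rot: [2.916, -1.167, -0.003]
ft_force: [-0.6, -0.5, 0.0]
opening: 0.0003
grasp_force: 0.0
```

>>> jog_arm(series=[{"translation": [0,0,-0.1],"rotation": [0,0,0],"fingers": -1},{"translation": [0,0,-0.25],"rotation": [0,0,0],"fingers": -1},{"translation": [-0.06,0.09,-0.33],"rotation": [0,0,0],"fingers": -1},{"translation": [-0.13,0.09,-0.33],"rotation": [0,0,0],"fingers": -1},{"translation": [-0.13,0.09,-0.33],"rotation": [0,0,0],"fingers": -1},{"translation": [-0.13,0.09,-0.33],"rotation": [0,0,0],"fingers": -1},{"translation": [-0.13,0.09,-0.33],"rotation": [0,0,0],"fingers": -1}])

```text
clock: 10.87
position: [0.4876, 0.0191, 0.2796]
eef_rot: [-2.916, 1.167, -0.003]
ft_force: [0.6, -0.4, -1.1]
opening: -0.0001
grasp_force: 0.0
```

```bash
cat >> h.py <<'E'
Q=[0.6118,0.0640,-0.7624]
def bar(s): # extents of dark paddle in wrist picture, columns beyond the boss
    g=s['image'].max(2);m=(g[:200,190:245]<60).astype(np.uint8)
    n,l,st,ce=cv2.connectedComponentsWithStats(m)
    i=1+np.argmax(st[1:,4]);r=np.where((l==i)[:,26:36].any(1))[0]
    w=[np.ptp(np.where((l==i)[k])[0])+1 for k in(r[0]+8,r[-1]-8)]
    print('bar rows',r[0],r[-1],'widths rear,front',w)
E
python3 -c "
from h import *
s=snap('wrist','w5.png');S=snap('side');bar(s)
plan((*W(.07,-.13),.29,-43.7),(*W(.07,-.096),.29,-43.7),(*W(.07,-.096),.216,-43.7),(*W(.013,-.096),.216,-43.7))
A=cv2.resize(S['image'][180:285,185:275],(329,384),interpolation=3)
cv2.imwrite('pics/c5.png',np.hstack([A,s['image'][:,60:]])[:,:,::-1])"
```

```text
bar rows 62 157 widths rear,front [np.int64(35), np.int64(26)]
10.97 [0.4874 0.019  0.279 ] yaw -43.7 F [-0.  -0.6  0.3] -0.0002
T [ 0.515  0.047 -0.044] R [ 0. -0.  0.]
T [-0.    -0.136  0.   ] R [0. 0. 0.]
T [0.    0.    0.296] R [0. 0. 0.]
T [-0.228  0.     0.   ] R [0. 0. 0.]
```

View pics/c5.png

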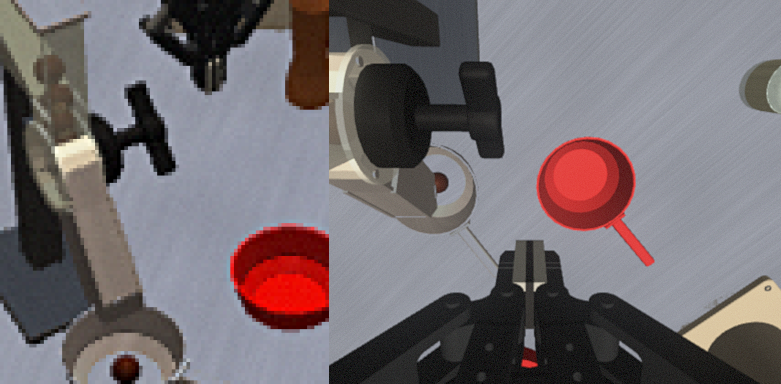

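One chestnut lies in the bowl, at wrist crop (440,182). The rear wing is now up, rows 62–157, with the rear wing wider. Click 2 is therefore a push on the rear wing from behind, towards -x.

>>> jog_arm(series=[{"translation": [0.15,0.05,-0.04],"rotation": [0,0,0],"fingers": -1},{"translation": [0.3,0.05,-0.04],"rotation": [0,0,0],"fingers": -1},{"translation": [0.45,0.05,-0.04],"rotation": [0,0,0],"fingers": -1},{"translation": [0.515,0,-0.04],"rotation": [0,0,0],"fingers": -1},{"translation": [0.515,-0.07,-0.04],"rotation": [0,0,0],"fingers": -1},{"translation": [0.515,-0.07,0.1],"rotation": [0,0,0],"fingers": -1},{"translation": [0.515,-0.07,0.25],"rotation": [0,0,0],"fingers": -1},{"translation": [0.515,-0.07,0.25],"rotation": [0,0,0],"fingers": -1}])

```text
clock: 11.63
position: [0.5876, -0.0569, 0.2095]
eef_rot: [2.912, -1.166, -0.02]
ft_force: [-1.1, -0.7, -1.3]
opening: -0.0001
grasp_force: 0.0
```

```bash
python3 -c "
from h import *
plan((*W(.035,-.1),.216,-43.7),(*W(.01,-.1),.216,-43.7))"
```

```text
11.63 [ 0.5876 -0.0569  0.2095] yaw -43.6 F [-1.1 -0.7 -1.3] -0.0001
T [-0.124 -0.017 -0.025] R [0.003 0.003 0.   ]
T [-0.1  0.   0. ] R [0. 0. 0.]
```

>>> jog_arm(series=[{"translation": [-0.06,0,-0.03],"rotation": [0,0,0],"fingers": -1},{"translation": [-0.1,0,-0.03],"rotation": [0,0,0],"fingers": -1},{"translation": [-0.14,0,-0.03],"rotation": [0,0,0],"fingers": -1},{"translation": [-0.18,0,-0.03],"rotation": [0,0,0],"fingers": -1},{"translation": [-0.21,0,-0.03],"rotation": [0,0,0],"fingers": -1},{"translation": [-0.23,0,-0.03],"rotation": [0,0,0],"fingers": -1},{"translation": [-0.23,0,-0.03],"rotation": [0,0,0],"fingers": -1}])

```text
clock: 12.22
position: [0.5629, -0.0269, 0.2368]
eef_rot: [-2.912, 1.176, -0.057]
ft_force: [6.8, -19.9, 37.1]
opening: -0.0001
grasp_force: 20.2
```

```bash
python3 -c "
from h import *
plan((*W(.005,-.1),.216,-43.7))
S=snap('side');i=S['image'][205:300,185:275].astype(int)
m=((i[...,0]>i[...,2]*1.8)&(i[...,0]<140)&(i[...,1]>12)).astype(np.uint8)
print(cv2.connectedComponentsWithStats(m)[2:4])"
```

```text
12.22 [ 0.5629 -0.0269  0.2368] yaw -44.0 F [  6.8 -19.9  37.1] -0.0001
T [-0.092  0.004  0.08 ] R [-0.004 -0.011 -0.002]
(array([[   0,    0,   90,   95, 8453],
       [  78,    0,   12,    5,   49],
       [  77,   37,    4,    1,    4],
       [  70,   39,    1,    1,    1],
       [  72,   38,    2,    1,    2],
       [  68,   40,    1,    1,    1],
       [  76,   40,    1,    1,    1],
       [  82,   41,    1,    2,    2],
       [  74,   42,    1,    1,    1],
       [  75,   44,    1,    1,    1],
       [  83,   45,    1,    1,    1],
       [  85,   45,    2,    2,    2],
       [  89,   48,    1,    1,    1],
       [  65,   50,    1,    1,    1],
       [  65,   55,    1,    1,    1],
       [  66,   57,    1,    1,    1],
       [  67,   59,    1,    1,    1],
       [  69,   61,    2,    2,    2],
       [  71,   60,    1,    1,    1],
       [  75,   61,    1,    1,    1],
       [  72,   63,    1,    1,    1],
       [  74,   64,    2,    1,    2],
       [  31,   72,    7,    6,   20]], dtype=int32), array([[44.19649828, 47.19330415],
       [83.75510204,  1.65306122],
       [78.5       , 37.        ],
       [70.        , 39.        ],
       [72.5       , 38.        ],
       [68.        , 40.        ],
       [76.        , 40.        ],
       [82.        , 41.5       ],
       [74.        , 42.        ],
       [75.        , 44.        ],
       [83.        , 45.        ],
       [85.5       , 45.5       ],
       [89.        , 48.        ],
       [65.        , 50.        ],
       [65.        , 55.        ],
       [66.        , 57.        ],
       [67.        , 59.        ],
       [69.5       , 61.5       ],
       [71.        , 60.        ],
       [75.        , 61.        ],
       [72.        , 63.        ],
       [74.5       , 64.        ],
       [34.        , 74.6       ]]))
```

>>> jog_arm(series=[{"translation": [0,0,-0.04],"rotation": [0,0,0],"fingers": -1},{"translation": [0,0,-0.06],"rotation": [0,0,0],"fingers": -1},{"translation": [0,0,-0.06],"rotation": [0,0,0],"fingers": -1}])

```text
clock: 12.52
position: [0.5523, -0.0165, 0.2437]
eef_rot: [-2.914, 1.166, -0.012]
ft_force: [-0.1, -3.9, 16.4]
opening: -0.0001
grasp_force: 8.6
```

```bash
cat >> h.py <<'E'
def nuts(s,c=(.536,.136)):
    "dark brown pixels inside the bowl"
    u=px(s,np.array([*c,.02])).astype(int);a=s['image'][u[1]-16:u[1]+20,u[0]-20:u[0]+21].astype(int)
    m=((a[...,0]>a[...,2]+20)&(a[...,0]<130)).astype(np.uint8);n,l,st,ce=cv2.connectedComponentsWithStats(m)
    print('nuts',[(list(np.round(ce[i]+u-[20,16],1)),int(st[i,4])) for i in range(1,n) if st[i,4]>5])
def dxz(p):
    c,n=np.cos(Q[2]),np.sin(Q[2]);d=np.array(p[:2])-Q[:2];return np.round([c*d[0]+n*d[1],-n*d[0]+c*d[1],p[2]],4)
E
python3 -c "
from h import *
o=manip.observe();print(dxz(o['position']),dxz(np.r_[o['ft_force'][:2]+Q[:2],o['ft_force'][2]]))
nuts(snap('side'))"
```

```text
[ 0.0126 -0.0993  0.2437] [ 2.6828 -2.8899 16.4202]
nuts [([np.float64(219.0), np.float64(279.9)], 34)]
```

>>> jog_arm(series=[{"translation": [-0.03,0,0],"rotation": [0,0,0],"fingers": -1},{"translation": [-0.06,0,0],"rotation": [0,0,0],"fingers": -1},{"translation": [-0.08,0,0],"rotation": [0,0,0],"fingers": -1},{"translation": [-0.08,0,0],"rotation": [0,0,0],"fingers": -1}])

```text
clock: 12.9
position: [0.5354, -0.0001, 0.2428]
eef_rot: [-2.915, 1.162, -0.003]
ft_force: [-7.8, 3.1, 20.3]
opening: -0.0001
grasp_force: 10.4
```

```bash
python3 -c "
from h import *
o=manip.observe();print(dxz(o['position']),dxz(np.r_[o['ft_force'][:2]+Q[:2],o['ft_force'][2]]))
nuts(snap('side'))"
```

```text
[-0.011  -0.0991  0.2428] [-7.8176 -3.1592 20.3034]
nuts [([np.float64(219.0), np.float64(279.8)], 33)]
```

>>> jog_arm(series=[{"translation": [0,0,-0.05],"rotation": [0,0,0],"fingers": -1},{"translation": [0,0,-0.12],"rotation": [0,0,0],"fingers": -1},{"translation": [0,0.08,-0.18],"rotation": [0,0,0],"fingers": -1},{"translation": [-0.1,0.08,-0.18],"rotation": [0,0,0],"fingers": -1},{"translation": [-0.16,0.08,-0.18],"rotation": [0,0,0],"fingers": -1},{"translation": [-0.16,0.08,-0.18],"rotation": [0,0,0],"fingers": -1},{"translation": [-0.16,0.08,-0.18],"rotation": [0,0,0],"fingers": -1}])

```text
clock: 13.53
position: [0.4924, 0.0112, 0.2847]
eef_rot: [-2.918, 1.163, -0.0]
ft_force: [0.3, 0.1, -2.2]
opening: -0.0003
grasp_force: 0.0
```

```bash
python3 -c "
from h import *
S=snap('side');s=snap('wrist');nuts(S);bar(s)
o=manip.observe();print(dxz(o['position']))
A=cv2.resize(S['image'][180:285,185:275],(329,384),interpolation=3)
cv2.imwrite('pics/c6.png',np.hstack([A,s['image'][:,60:]])[:,:,::-1])"
```

```text
nuts [([np.float64(218.1), np.float64(278.6)], 71)]
bar rows 80 190 widths rear,front [np.int64(27), np.int64(30)]
[-0.0483 -0.1208  0.2844]
```

The brown area doubled to two chestnuts, and the front wing is up again (widths 27 rear, 30 front). Click 3 is a push down, slightly further inboard.

```bash
python3 -c "
from h import *
plan((*W(-.024,-.098),.27,-43.7),(*W(-.024,-.098),.195,-43.7))"
```

```text
13.63 [0.4935 0.01   0.2844] yaw -43.6 F [-0.1 -0.  -0.3] 0.0002
T [ 0.097 -0.091  0.058] R [-0.    -0.     0.001]
T [0.  0.  0.3] R [0. 0. 0.]
```

>>> jog_arm(series=[{"translation": [0.1,-0.09,0],"rotation": [0,0,0],"fingers": -1},{"translation": [0.1,-0.09,0.06],"rotation": [0,0,0],"fingers": -1},{"translation": [0.1,-0.09,0.16],"rotation": [0,0,0],"fingers": -1},{"translation": [0.1,-0.09,0.22],"rotation": [0,0,0],"fingers": -1},{"translation": [0.1,-0.09,0.27],"rotation": [0,0,0],"fingers": -1},{"translation": [0.1,-0.09,0.31],"rotation": [0,0,0],"fingers": -1},{"translation": [0.1,-0.09,0.35],"rotation": [0,0,0],"fingers": -1},{"translation": [0.1,-0.09,0.36],"rotation": [0,0,0],"fingers": -1}])

```text
clock: 14.3
position: [0.5247, 0.0107, 0.1925]
eef_rot: [2.917, -1.166, -0.01]
ft_force: [-5.4, 5.2, 6.2]
opening: 0.0002
grasp_force: 3.9
```

```bash
python3 -c "
from h import *
o=manip.observe();print(dxz(o['position']),dxz(np.r_[o['ft_force'][:2]+Q[:2],o['ft_force'][2]]))
nuts(snap('side'))"
```

```text
[-0.0262 -0.0987  0.1925] [-7.4673  0.023   6.1518]
nuts [([np.float64(218.3), np.float64(278.7)], 71)]
```

Past level, but friction still holds the wing. I'll lift straight off so that it can snap.

>>> jog_arm(series=[{"translation": [0,0,-0.1],"rotation": [0,0,0],"fingers": -1},{"translation": [0,0,-0.25],"rotation": [0,0,0],"fingers": -1},{"translation": [-0.05,0.09,-0.36],"rotation": [0,0,0],"fingers": -1},{"translation": [-0.13,0.09,-0.38],"rotation": [0,0,0],"fingers": -1},{"translation": [-0.2,0.15,-0.38],"rotation": [0,0,0],"fingers": -1},{"translation": [-0.2,0.15,-0.38],"rotation": [0,0,0],"fingers": -1},{"translation": [-0.2,0.15,-0.38],"rotation": [0,0,0],"fingers": -1}])

```text
clock: 14.93
position: [0.4645, 0.0159, 0.2895]
eef_rot: [2.916, -1.168, 0.001]
ft_force: [0.5, -0.4, -0.4]
opening: 0.0001
grasp_force: 0.0
```

```bash
python3 -c "
from h import *
S=snap('side');s=snap('wrist');nuts(S);bar(s)
A=cv2.resize(S['image'][180:295,185:275],(300,384),interpolation=3)
cv2.imwrite('pics/c7.png',np.hstack([A,s['image'][:,12:]])[:,:,::-1])"
```

```text
nuts [([np.float64(216.5), np.float64(277.6)], 121)]Traceback (most recent call last):
  File "<string>", line 3, in <module>
    S=snap('side');s=snap('wrist');nuts(S);bar(s)
                                           ~~~^^^
  File "h.py", line 34, in bar
    w=[np.ptp(np.where((l==i)[k])[0])+1 for k in(r[0]+8,r[-1]-8)]
                                                 ~^^^
IndexError: index 0 is out of bounds for axis 0 with size 0
```

```bash
python3 -c "
from h import *
S=snap('side');s=snap('wrist');nuts(S)
A=cv2.resize(S['image'][180:295,185:275],(288,384),interpolation=3)
cv2.imwrite('pics/c7.png',np.hstack([A,s['image']])[:,:,::-1])"
```

```text
nuts [([np.float64(216.1), np.float64(277.4)], 120)]
```

View pics/c7.png

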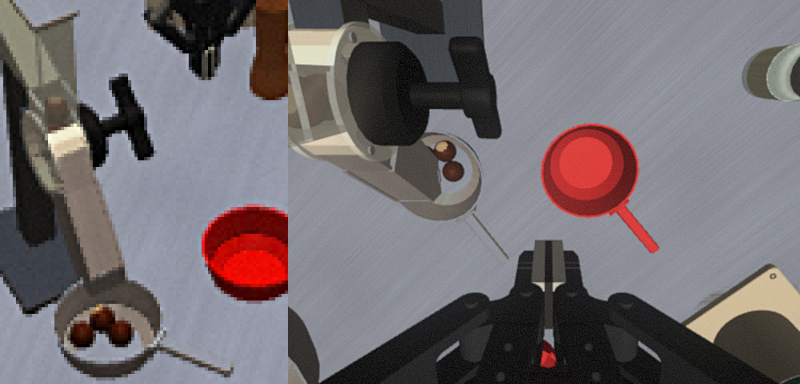

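Three chestnuts lie in the bowl, at side crop (82,333), (102,318) and (121,333). The paddle has settled with its rear wing up and the gripper is clear of everything, so I hand in.

```bash
python3 -c "
from bench import manip
print(manip.job_done())"
```

```text
the job is handed in; nothing more can be done
None
```

The bowl stands flat under the spout with three chestnuts in it after three clicks of the paddle, so the other two should still be in the dispenser; no spills were seen, and the job was handed in at about 15 s.

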